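# Hang the ear defenders on the saw bench rail

### The arm

A 6-joint arm with a two-finger parallel gripper is mounted at the origin on the work surface. World frame = base frame: x ahead of the robot, y to its left, z up, the work surface at z = 0. Lengths are in mm, angles in rad, forces in N, time in s.
With the tool pointing down it reaches from about 250 to 775 mm from the base axis. Payload 8.9 kg.
Tool frame: the origin (TCP) lies on the centre line of the jaws, within the pads' length; the fingertips stand tips_ahead ahead of it and the grasp point (between the pads) lies 6 mm ahead of it (tips_ahead is the distance from the TCP to the fingertips, in mm); z points along the fingers, y is the line along which they close (so a half turn about z gives the same grasp; the last joint's range is limited). The gripper opens to 85 mm and grips with 20 to 120 N. Pads are 22 mm wide; open, the fingers measure 114 mm over their backs; the gripper's body (76 mm by 85 mm) begins 54 mm behind the grasp point. The pads swing forward as they close: fully open they stand 13 mm farther back than shut.
Start: joints at [1.009, 0.291, -0.153, 1.127, 0, 1.431], TCP at [215.41, 478.772, 256.305] pointing down, gripper open.
Joint ranges: [-2.52, 2.52], [-0.91, 1.74], [-1.3, 1.37], [-1.96, 2.02], [-1.52, 1.47], [-3.14, 3.14]. Speed limits (rad/s): [2.22, 2.22, 2.79, 3.14, 3.14, 3.14].

### API

Orientations are given as a unit quaternion [w, x, y, z].
In Python, from rig import * gives the robot as it stands. The module is installed in compiled form; this text tells all that it offers.
- The arm moves only by the tool send_rows, never from a script. Its argument "plan" is a list of rows, each a list of 3 entries, a list of its own where there are three numbers: the finger opening in cm, from 0 to 8.54, then the shift along the tool's x, y, z in cm, then the turn, a rotation vector about the tool's x, y, z in rad. In form: [[claw, [tx, ty, tz], [rx, ry, rz]], ...]. A call has 1 to 5 rows; each row shifts and turns the commanded pose from where the row before left it, along the tool's axes as they then stand; what a row does not reach is not made up. A row lasts 1/8 s, in which the tool goes at most 62.5 mm and 10.7 degrees, less where a joint would pass 70% of its speed; a pose out of reach is approached as far as the arm can. A call is refused whole if a number of a shift passes 6.25 or a number of a turn 0.188, either way. A call with a gripper value outside its range is refused whole. The fingers move at their own pace and stop on an object; "squeeze" is the grip in N (left out, the last holds). Time passes only in rows, so rows that do not move let the fingers close. It gives the time, the measured TCP pose, the force, the opening and the grip force at its end, in the units of the state.
- state(): the state, without advancing time (a new reading comes with each control period).
- snapshot(name): name is "side" or "top" or "wrist"; returns the picture (420x560x3 uint8, red, green, blue); there is no depth.
- get_calibration(name): a dict with "intrinsics" (3x3 intrinsics, pixels), "xyz" and "attitude" of the camera in the world. Camera axes: x right, y down, z forward; pixel columns grow to the right and rows downward; lengths in mm; the calibration is good to about 2 mm. A picture is of the moment at which its call begins: read the wrist's pose just before it. get_calibration takes no time and is no camera call; for the wrist camera it gives the pose at the moment of the call.
- close_job(): hands the job in; it is judged then, once.
The state is a dict: "clock": time; "joints": joint angles; "qd": joint speeds; "tau": joint torques, N m; "position": TCP position; "tool_rot": TCP orientation; "wrist_force": force on the tool from outside, world axes, zero at the start; "ft_torque": the same for the moment, N m; "opening": finger opening in mm; "finger_force": force on a finger pad.
Only numpy, scipy, OpenCV 4.12 (cv2) and the standard library are available. Lean on these libraries where they do the work, as an engineer would, in place of code of your own. Each camera call takes 0.05 s, during which the arm holds its last target. There are 200 camera calls.

### The job

Pick the ear defenders out of the carton of saw parts and hang them by the headband over the rubber-sleeved stretch of the rail, one cup on each side of the bar and the whole width of the headband on the rubber. Lower them until the headband is down on the sleeve before letting go, and leave them hanging still. Leave the steel band on the rail and the other goods in the carton where they are.

Things in the scene. Friction and masses are not known exactly. Their poses are not given: they have to be found in the camera images.
- ear_defenders: Ear defenders: two grey cups with black cushions on a stiff black headband, standing on the cups in the carton. 132 mm over the cups (own x), 68 deep (y), 150 tall (z). Origin: midway between the cups, level with their undersides; z up to the arch. Gap between cups 64 mm, cups 80 mm tall. Band at its top: 30 mm wide (y), 16 thick (z), flat over 44 (x). About 0.25 kg.
- headband_top (a point): Middle of the outer (upper) face of the headband at the top of the arch, 150 mm above the underside of the cups. Same axes as the ear defenders.
- headband_inside (a point): Middle of the inner (lower) face of the headband at the top of the arch, 16 mm below headband_top: the face that comes to rest on the bar.
- carton: Fixed open cardboard carton, 252 mm (own x) by 312 mm (own y), 105 mm tall, walls and floor 6 mm. Origin: centre of its underside, on the bench.
- rail_stand: Fixed steel rail: round level bar, 16 mm diameter, 380 mm long along own y, axis 150 mm above the bench, on two posts (18 mm square, 162 mm tall, at y = -182 and +182 mm) with low feet of 120 mm in x. Origin: on the bench under the middle of the bar.
- sleeve: Fixed black rubber sleeve on one half of the bar: 120 mm long, 22 mm diameter (its top is 11 mm above its origin). Origin: its centre, on the bar's axis. y runs along the bar, z up.
- brake_band: Loose flat-strip steel ring (a saw's brake band), 75 mm outer diameter, 16 mm wide, with a 20 mm lug below, hanging on the bare half of the bar. Origin: centre of the ring, 26.5 mm below the bar's axis. To be left alone.
- chain_box: Loose small box of stock, 95 x 70 x 75 mm tall, standing in the carton beside the ear defenders. Origin: centre of its underside. To be left alone.
- slim_box: Loose slim green box, 34 x 120 x 70 mm tall, in the carton. Origin: centre of its underside. To be left alone.
- clutch_drum: Loose dark steel cup-shaped drum, 48 mm diameter, 28 mm tall, in the carton. Origin: centre of its underside. To be left alone.
Things that resemble listed ones, but are neither listed nor needed, are in the scene too. There is more than one size of the ear_defenders; the job needs the middle-sized.

How it is judged (in metres and radians):
On the way, in this order (a step that is already met when the one before it is completed fails the run):
1. the ear defenders are lifted clear of the carton, held by the gripper (z of ear_defenders in the frame of carton above 0.11 m and contact force between ear_defenders and the fingers above 0.5 N), for 0.1 s.
2. still held by the gripper, the headband is lowered over the sleeve to within 8 mm of resting on it (x of headband_inside in the frame of sleeve between -0.014 and 0.014 m and y of headband_inside in the frame of sleeve between -0.047 and 0.047 m and z of headband_inside in the frame of sleeve between 0.004 and 0.019 m and contact force between ear_defenders and the fingers above 0.5 N), for 0.1 s.
At the end, for the whole second after the job is handed in: Ear defenders hang still, released, headband resting on the sleeve (height within 5 mm, upright and along the bar within 0.3 rad), its middle within 47 mm of the sleeve centre along the bar and 14 mm across. Brake band within 40 mm, carton goods within 50 mm of their starts (x of headband_inside in the frame of sleeve between -0.014 and 0.014 m and y of headband_inside in the frame of sleeve between -0.047 and 0.047 m and z of headband_inside in the frame of sleeve between 0.006 and 0.017 m and angle between ear_defenders's own z axis and vertical below 0.3 rad and angle between the y axis of ear_defenders and the y axis of sleeve, either way round below 0.3 rad and contact force between ear_defenders and sleeve above 0.5 N and contact force between ear_defenders and the fingers below 0.1 N and linear speed of ear_defenders below 0.03 m/s and angular speed of ear_defenders below 0.3 rad/s and distance of brake_band from where it was at the start of the episode below 0.04 m and distance of each of chain_box, slim_box, clutch_drum from where it was at the start of the episode below 0.05 m); the robot touches nothing.
It fails at once if the brake band on the rail is pushed along or knocked off (more than 40 mm) (distance of brake_band from where it was at the start of the episode above 0.04 m).
It fails at once if other goods in the carton are shifted by more than 50 mm (distance of any of chain_box, slim_box, clutch_drum from where it was at the start of the episode above 0.05 m).
It also fails if it takes over 45 s, if anything falls off the work surface, if the arm or the gripper's body presses on something with over 40 N, if the wrist force passes 120 N, or if a joint passes its speed limit or range.

## Working session

There is one attempt and no reset: what is moved stays moved. The work goes in short steps, Python scripts to look and compute and a tool call to move; the robot and the scene stay as the last step left them, time stands still between calls to the robot, and variables do not carry over. Pictures are saved under pics/ and viewed, at most 10 in all, crops included, and the job is handed in when it is done.

Besides the shell and the picture viewer there is one more tool, called after ">>>" by a JSON object that holds its "api" and its "payload", one argument or row to a line. send_rows: Moves the arm, as the interface text tells. Its arguments: {"type":"object","properties":{"plan":{"type":"array","items":{"type":"array"}},"squeeze":{"type":"number"}},"required":["plan"]}

```bash
mkdir -p pics; python3 - <<'E'
from rig import *
import cv2,numpy as np
print(state())
a=[]
for n in("top","side"):
    im=snapshot(n);cv2.imwrite(f"pics/{n}0.png",im[:,:,::-1]);print(n,get_calibration(n))
E
```

```text
{'clock': 0.0, 'joints': array([ 1.00868709e+00,  2.91271184e-01, -1.54115016e-01,  1.12668128e+00,
        2.78127549e-05,  1.43148653e+00]), 'qd': array([ 5.36169225e-04, -9.20285751e-04,  9.63540623e-04,  2.92884616e-04,
        5.60007129e-04, -3.82804011e-06]), 'tau': array([-2.14330503e-03, -5.37140679e+01,  3.31372547e+01,  1.57418690e-02,
       -2.39327646e-04,  1.47960611e-05]), 'position': array([215.19828002, 478.43903786, 255.74122069]), 'tool_rot': array([-2.31421525e-04,  2.09828627e-01,  9.77737973e-01, -5.92111521e-04]), 'wrist_force': array([-0.17921832, -0.09014512,  0.49241752]), 'ft_torque': array([-0.01404054, -0.04745246,  0.01556649]), 'finger_force': 0.0, 'opening': 85.09261371821124}
top {'intrinsics': array([[415.86824399,   0.        , 276.60596521],
       [  0.        , 415.86824399, 210.21782077],
       [  0.        ,   0.        ,   1.        ]]), 'xyz': array([ 399.15706023,  -62.10401394, 1099.59589347]), 'attitude': array([-0.01900398,  0.71090132, -0.70231368,  0.03183806])}
side {'intrinsics': array([[429.25153604,   0.        , 280.56289354],
       [  0.        , 429.25153604, 205.39638846],
       [  0.        ,   0.        ,   1.        ]]), 'xyz': array([-131.07722776, -994.20906029,  735.92503162]), 'attitude': array([-0.48330133,  0.8296297 , -0.2439278 ,  0.13650498])}
```

View pics/top0.png

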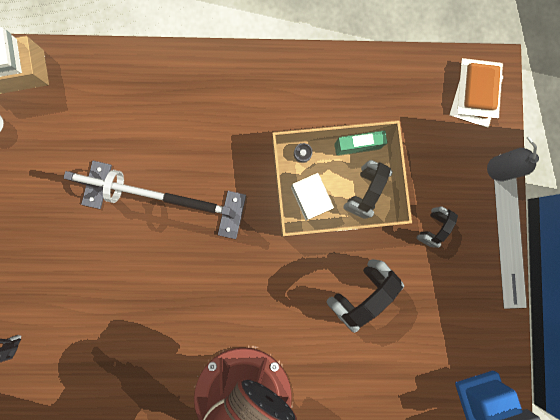

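View pics/side0.png

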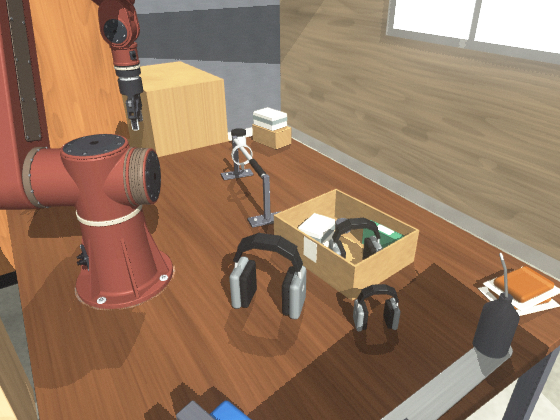

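The top view shows the target ear defenders in the carton near (373,188), with a larger decoy at (370,300) and a smaller one at (440,225). The sleeve is the dark stretch of the bar, about (163,196) to (218,208), and the brake band is at (113,185). I'll zoom in on both areas.

```bash
cat > h.py <<'E'
from rig import *
import cv2,numpy as np
from scipy.spatial.transform import Rotation as R
def rot(q): return R.from_quat(np.roll(q,-1)).as_matrix()
def ray(c,uv):
    d=np.linalg.inv(c["intrinsics"])@[uv[0],uv[1],1]; return np.array(c["xyz"]),rot(c["attitude"])@d
def plane(c,uv,z):
    o,d=ray(c,uv); return o+d*(z-o[2])/d[2]
def proj(c,p):
    q=c["intrinsics"]@(rot(c["attitude"]).T@(np.array(p)-c["xyz"])); return q[:2]/q[2]
E
python3 - <<'E'
from h import *
im=cv2.imread("pics/top0.png")
a=cv2.resize(im[115:245,265:420],None,fx=4.6,fy=4.6,interpolation=cv2.INTER_CUBIC)
cv2.imwrite("pics/c1.png",a)
b=cv2.resize(im[150:245,50:255],None,fx=3.8,fy=3.8,interpolation=cv2.INTER_CUBIC)
cv2.imwrite("pics/c2.png",b)
c=get_calibration("top")
for n,uv,z in[("band",(375,188),156),("slA",(163,196),150),("slB",(218,208),150),("big",(380,300),180),("c1",(273,130),105),("c2",(400,121),105),("c3",(412,222),105),("c4",(284,235),105)]:print(n,plane(c,uv,z).round(1))
E
```

```text
band [ 521.2 -304.   156. ]
slA [496.9 180.9 150. ]
slB [471.  55. 150.]
big [ 271.  -307.5  180. ]
c1 [666.4 -68.7 105. ]
c2 [ 693.9 -379.5  105. ]
c3 [ 446.7 -406.1  105. ]
c4 [411.8 -98.1 105. ]
```

View pics/c1.png

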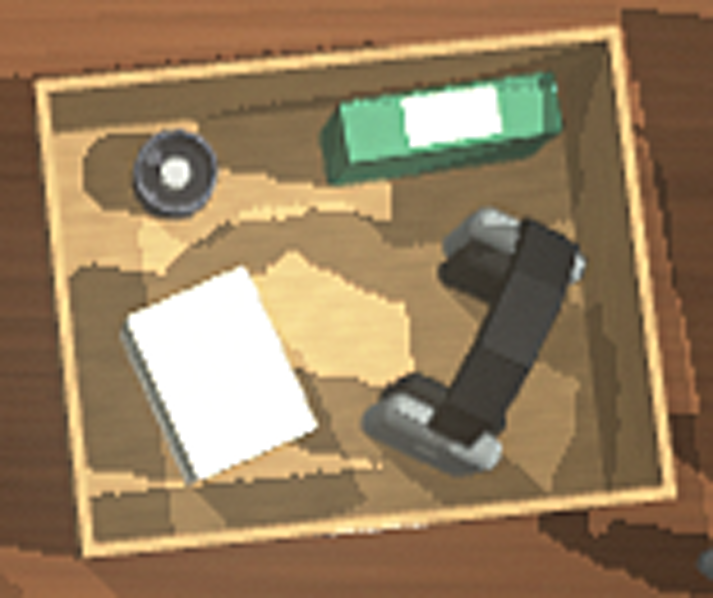

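View pics/c2.png

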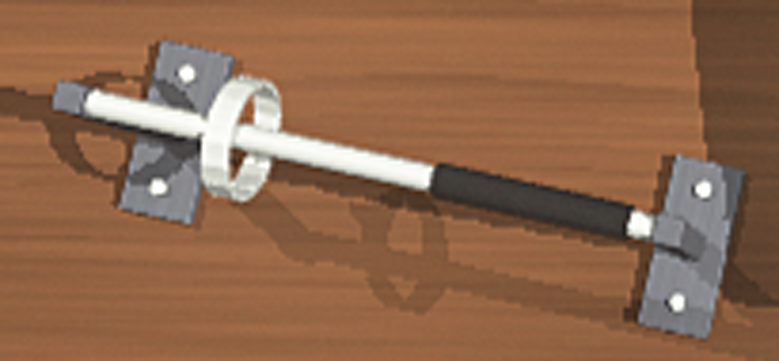

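The carton crop shows the headband's flat top centred at about (525,316) in the crop. In the rail crop the sleeve runs from (432,177) to (630,219), so it's the half nearer the carton.

```bash
python3 - <<'E'
from h import *
import rig
print([n for n in dir(rig) if not n.startswith('_')], getattr(rig,'tips_ahead',None))
c=get_calibration("top")
f=lambda u,v:(265+(u+.5)/4.6-.5,115+(v+.5)/4.6-.5)
g=lambda u,v:(50+(u+.5)/3.8-.5,150+(v+.5)/3.8-.5)
a=plane(c,f(550,240),150);b=plane(c,f(467,420),150);m=plane(c,f(525,316),156)
print("band",m,np.arctan2(*(a-b)[1::-1]),a,b)
L=plane(c,g(432,177),150);Rr=plane(c,g(630,219),150)
print("sleeve",L,Rr,(L+Rr)/2,np.arctan2(*(L-Rr)[1::-1]),np.linalg.norm(L-Rr))
P=plane(c,g(68,97),162);print("postL",P,"postR",plane(c,g(672,232),162),"ring",plane(c,g(242,138),150))
s=state();T=rot(s["tool_rot"]);print(T.round(3))
print("shift cm to above", T.T@(np.array([m[0],m[1],330])-s["position"])/10, "to half", T.T@np.array([0,0,7.5]))
E
```

```text
['IKError', 'close_job', 'get_calibration', 'snapshot', 'state', 'tips_ahead'] 25.0
band [ 532.21460579 -312.70368552  156.        ] -0.43332787178119914 [ 571.826159   -327.19563223  150.        ] [ 480.24923123 -284.82710605  150.        ]
sleeve [496.42981782 180.1479466  150.        ] [472.65395631  60.9151893  150.        ] [484.54188706 120.53156795 150.        ] 1.3739709026064553 121.58018754655181
postL [539.97228733 393.33282121 162.        ] postR [464.30871461  34.32670025 162.        ] ring [518.43851754 294.43786955 150.        ]
[[-0.912  0.41  -0.001]
 [ 0.41   0.912 -0.001]
 [ 0.    -0.001 -1.   ]]
shift cm to above [-61.37158102 -59.15009377  -7.36159939] to half [ 1.26946923e-03 -8.68543983e-03 -7.49999486e+00]
```

>>> {"api": "send_rows", "payload": {
  "plan": [
    [8.5,[-2,-2,-1.5],[0,0,0]],
    [8.5,[-3.5,-3.5,-1.5],[0,0,0]],
    [8.5,[-4,-4,-1.5],[0,0,0]],
    [8.5,[-4,-4,-1.5],[0,0,0]],
    [8.5,[-4,-4,-1.4],[0,0,0]]
  ]
}}

```text
clock: 0.72
position: [303.4, 245.7, 330.7]
tool_rot: [0.0, 0.21, 0.978, 0.0]
wrist_force: [0.5, -0.8, -0.5]
opening: 85.5
finger_force: 0.0
```

>>> {"api": "send_rows", "payload": {
  "plan": [
    [8.5,[-4,-4,0],[0,0,0]],
    [8.5,[-4,-4,0],[0,0,0]],
    [8.5,[-4,-4,0],[0,0,0]],
    [8.5,[-4,-4,0],[0,0,0]],
    [8.5,[-4,-4,0],[0,0,0]]
  ]
}}

```text
clock: 1.35
position: [403.7, -19.0, 330.3]
tool_rot: [0.0, 0.21, 0.978, 0.0]
wrist_force: [1.0, 0.7, 0.4]
opening: 85.0
finger_force: 0.0
```

>>> {"api": "send_rows", "payload": {
  "plan": [
    [8.5,[-4,-4,0],[0,0,0]],
    [8.5,[-4,-4,0],[0,0,0]],
    [8.5,[-4,-4,0],[0,0,0]],
    [8.5,[-4,-3,0],[0,0,0]],
    [8.5,[-4,-3,0],[0,0,0]]
  ]
}}

```text
clock: 1.98
position: [512.4, -265.0, 329.9]
tool_rot: [-0.0, 0.21, 0.978, 0.0]
wrist_force: [-0.2, 0.2, 0.4]
opening: 84.7
finger_force: 0.0
```

>>> {"api": "send_rows", "payload": {
  "plan": [
    [8.5,[-2,-2,0],[0,0,0]],
    [8.5,[0,0,0],[0,0,0]]
  ]
}}

```text
clock: 2.22
position: [522.1, -291.2, 328.9]
tool_rot: [-0.001, 0.211, 0.978, 0.0]
wrist_force: [-0.2, 0.3, 0.3]
opening: 85.3
finger_force: 0.0
```

```bash
python3 - <<'E'
from h import *
s=state();c=get_calibration("wrist");im=snapshot("wrist");cv2.imwrite("pics/w0.png",im[:,:,::-1])
np.savez("w0.npz",**c)
print(s["clock"],s["position"],s["tool_rot"],s["joints"],c);print(proj(c,[532,-312.7,156]))
E
```

```text
2.225 [ 522.14876224 -291.24665746  328.92162886] [-8.09312392e-04  2.10733440e-01  9.77543187e-01  2.84144559e-04] [-6.30964860e-01  4.12731123e-01  2.13739014e-01  1.37351408e+00
 -1.38786632e-04 -2.06314206e-01] {'intrinsics': array([[343.45950303,   0.        , 276.76283569],
       [  0.        , 343.45950303, 203.40505111],
       [  0.        ,   0.        ,   1.        ]]), 'xyz': array([ 462.1273593 , -264.38234948,  445.61429312]), 'attitude': array([0.10877638, 0.83293412, 0.53799322, 0.0703686 ])}
[259.2536215  210.63979665]
```

View pics/w0.png

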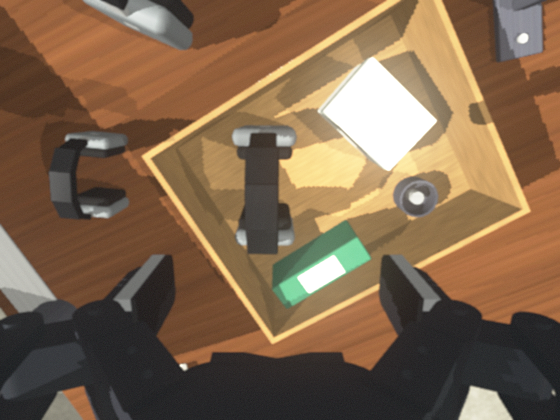

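The wrist view shows the headband as a dark vertical strip at columns 246–279, rows 135–253, nearly in line with the tool. I'll measure its edges.

```bash
python3 - <<'E'
from h import *
im=cv2.imread("pics/w0.png");c=dict(np.load("w0.npz"));g=im.max(2)
print([(v,int(g[v,255:270].mean())) for v in range(126,262,3)])
P=[]
for v in range(176,222,8):
    r=g[v]<72; u=262;l=u
    while r[l-1]:l-=1
    k=u
    while r[k+1]:k+=1
    A=plane(c,(l-.5,v),156);B=plane(c,(k+.5,v),156);P.append((A+B)/2);print(v,l,k,np.linalg.norm(A-B).round(1),P[-1].round(1))
P=np.array(P);d=P[-1]-P[0];print(np.arctan2(d[1],d[0]))
print([proj(c,[532.2-t*np.cos(.43),-312.7+t*np.sin(.43),z]).round() for t,z in((22,156),(-22,156),(66,46),(-66,46))])
E
```

```text
[(126, 111), (129, 122), (132, 110), (135, 61), (138, 61), (141, 61), (144, 61), (147, 63), (150, 69), (153, 70), (156, 69), (159, 70), (162, 71), (165, 69), (168, 70), (171, 69), (174, 70), (177, 70), (180, 70), (183, 67), (186, 76), (189, 76), (192, 76), (195, 75), (198, 76), (201, 74), (204, 73), (207, 72), (210, 72), (213, 71), (216, 71), (219, 71), (222, 71), (225, 70), (228, 72), (231, 67), (234, 66), (237, 67), (240, 67), (243, 67), (246, 67), (249, 68), (252, 68), (255, 138), (258, 142), (261, 143)]
176 262 263 1.7 [ 505.2 -297.1  156. ]
184 246 268 19.8 [ 509.6 -304.4  156. ]
192 262 262 0.9 [ 517.8 -303.4  156. ]
200 262 262 0.9 [ 524.3 -306.4  156. ]
208 262 263 1.8 [ 531.  -309.1  156. ]
216 262 262 0.9 [ 537.4 -312.6  156. ]
-0.4467971478263762
[array([259., 186.]), array([260., 234.]), array([264., 128.]), array([264., 237.])]
```

```bash
python3 - <<'E'
from h import *
im=cv2.imread("pics/w0.png");c=dict(np.load("w0.npz"));g=im.max(2)
P=[]
for v in range(188,230,8):
    r=g[v]<88; l=k=262
    while r[l-1]:l-=1
    while r[k+1]:k+=1
    A=plane(c,(l-.5,v),156);B=plane(c,(k+.5,v),156);P.append((A+B)/2);print(v,l,k,np.linalg.norm(A-B).round(1),P[-1].round(1))
P=np.array(P);d=P[-1]-P[0];y=np.arctan2(d[1],d[0]);print(y)
m=P[np.newaxis].mean(1)[0];print(m)
s=state();T=rot(s["tool_rot"]);print("tool y dir",np.arctan2(T[1,1],T[0,1]),"ear y",y+np.pi/2)
print(T.T@(np.array([m[0],m[1],167])-s["position"])/10)
E
```

```text
188 246 277 27.6 [ 514.4 -302.3  156. ]
196 245 277 28.6 [ 520.6 -305.7  156. ]
204 245 285 35.8 [ 528.6 -305.6  156. ]
212 242 288 41.3 [ 535.2 -308.6  156. ]
220 239 290 46.0 [ 541.7 -312.1  156. ]
228 239 289 45.4 [ 548.3 -315.7  156. ]
-0.37412629286472354
[ 531.47372688 -308.33878732  156.        ]
tool y dir 1.1469801639269686 ear y 1.196670033930173
[-1.65943661 -1.2830813  16.23421708]
```

>>> {"api": "send_rows", "payload": {
  "plan": [
    [8.5,[-1.6,-1.4,1.5],[0,0,0]],
    [8.5,[0,0,3.5],[0,0,0]],
    [8.5,[0,0,4],[0,0,0]],
    [8.5,[0,0,4],[0,0,0]],
    [8.5,[0,0,3.2],[0,0,0]]
  ]
}}

```text
clock: 2.9
position: [530.2, -307.4, 167.1]
tool_rot: [-0.0, 0.209, 0.978, 0.0]
wrist_force: [-0.3, -0.7, -0.8]
opening: 85.2
finger_force: 0.0
```

>>> {"api": "send_rows", "payload": {
  "plan": [
    [5,[0,0,0],[0,0,0]],
    [5,[0,0,0],[0,0,0]],
    [5,[0,0,0],[0,0,0]]
  ]
}}

```text
clock: 3.28
position: [531.7, -309.4, 170.2]
tool_rot: [0.001, 0.21, 0.978, -0.001]
wrist_force: [0.7, 0.6, 0.5]
opening: 50.2
finger_force: 0.0
```

```bash
python3 - <<'E'
from h import *
s=state();c=get_calibration("wrist");im=snapshot("wrist");cv2.imwrite("pics/w1.png",im[:,:,::-1])
print(s["clock"],s["position"],s["opening"],s["wrist_force"],proj(c,[531,-311,156]))
E
```

```text
3.275 [ 531.71266351 -309.41291304  170.1585787 ] 50.232439957665925 [0.7276278  0.57377182 0.50811426] [272.96256391 275.00068419]
```

View pics/w1.png

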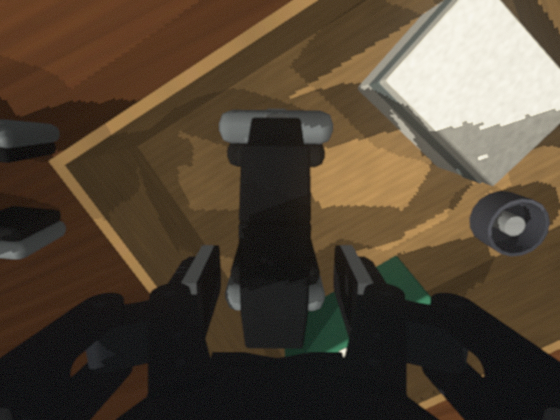

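The headband (centre column ~274) sits midway between the fingers and square to them, so I'll close on it.

>>> {"api": "send_rows", "payload": {
  "plan": [
    [4,[0,0,0.1],[0,0,0]],
    [2,[0,0,0],[0,0,0]],
    [2,[0,0,0],[0,0,0]],
    [2,[0,0,0],[0,0,0]],
    [2,[0,0,0],[0,0,0]]
  ],
  "squeeze": 70
}}

```text
clock: 3.95
position: [531.1, -309.5, 168.0]
tool_rot: [0.0, 0.21, 0.978, -0.0]
wrist_force: [-1.3, -1.3, 5.2]
opening: 28.4
finger_force: 69.8
```

>>> {"api": "send_rows", "payload": {
  "plan": [
    [2,[0,0,-0.5],[0,0,0]],
    [2,[0,0,-1.5],[0,0,0]],
    [2,[0,0,-2],[0,0,0]],
    [2,[0,0,-2],[0,0,0]],
    [2,[0,0,-2],[0,0,0]]
  ]
}}

```text
clock: 4.58
position: [531.0, -309.0, 248.7]
tool_rot: [0.0, 0.21, 0.978, -0.0]
wrist_force: [0.1, -0.2, -3.2]
opening: 28.6
finger_force: 69.3
```

>>> {"api": "send_rows", "payload": {
  "plan": [
    [2,[0,0,-2.5],[0,0,0]],
    [2,[0,0,-2.5],[0,0,0]],
    [2,[0,0,-2.5],[0,0,0]],
    [2,[0,0,-2],[0,0,0]],
    [2,[0,0,-1],[0,0,0]]
  ]
}}

```text
clock: 5.2
position: [531.1, -309.1, 354.0]
tool_rot: [0.001, 0.21, 0.978, -0.0]
wrist_force: [-0.8, -0.0, -3.1]
opening: 28.3
finger_force: 69.4
```

>>> {"api": "send_rows", "payload": {
  "plan": [
    [2,[0,0,0],[0,0,0]],
    [2,[0,0,0],[0,0,0]]
  ]
}}

```text
clock: 5.45
position: [530.7, -308.9, 351.5]
tool_rot: [-0.001, 0.21, 0.978, 0.0]
wrist_force: [0.5, -0.3, -3.6]
opening: 28.2
finger_force: 69.4
```

```bash
python3 - <<'E'
from h import *
s=state();a=snapshot("wrist")[:,:,::-1];b=snapshot("side")[:,:,::-1]
T=rot(s["tool_rot"]);p=s["position"];print(s["clock"],p,s["opening"],s["finger_force"],s["wrist_force"])
cv2.imwrite("pics/l.png",np.hstack([cv2.resize(a,(400,300)),cv2.resize(b[60:360,160:560],(400,300))]))
t=np.array([484.5,120.5,p[2]]);print(T.T@(t-p)/10)
E
```

```text
5.45 [ 530.68146633 -308.87606254  351.46579111] 28.20135578568877 69.3897557258606 [ 0.47610493 -0.25609016 -3.5645226 ]
[21.83073728 37.26100485  0.04166657]
```

View pics/l.png

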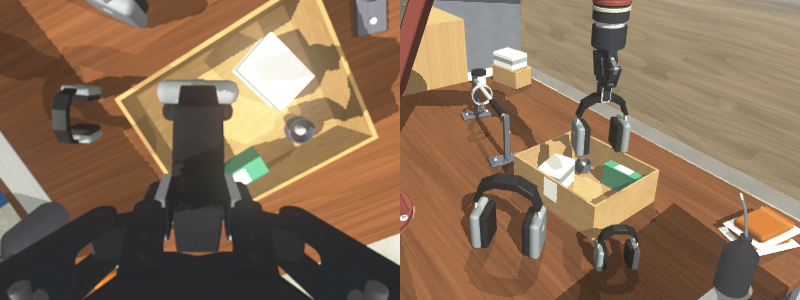

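They're held upright and clear of the carton. Next I'll carry them over to the sleeve.

>>> {"api": "send_rows", "payload": {
  "plan": [
    [2,[0.5,0.8,-0.3],[0,0,0]],
    [2,[1,1.7,-0.3],[0,0,0]],
    [2,[1.5,2.6,-0.4],[0,0,0]],
    [2,[1.9,3.2,0],[0,0,0]],
    [2,[1.9,3.3,0],[0,0,0]]
  ]
}}

```text
clock: 6.18
position: [515.9, -173.1, 362.7]
tool_rot: [0.0, 0.21, 0.978, 0.0]
wrist_force: [0.8, 0.6, -3.0]
opening: 28.0
finger_force: 69.3
```

>>> {"api": "send_rows", "payload": {
  "plan": [
    [2,[1.9,3.3,0],[0,0,0]],
    [2,[1.9,3.3,0],[0,0,0]],
    [2,[1.9,3.3,0],[0,0,0]],
    [2,[1.9,3.3,0],[0,0,0]],
    [2,[1.9,3.3,0],[0,0,0]]
  ]
}}

```text
clock: 6.8
position: [496.5, 16.3, 362.7]
tool_rot: [0.0, 0.209, 0.978, 0.0]
wrist_force: [0.1, -0.9, -1.6]
opening: 28.3
finger_force: 69.4
```

>>> {"api": "send_rows", "payload": {
  "plan": [
    [2,[1.9,3.3,0],[0,0,0]],
    [2,[1.5,2.6,0],[0,0,0]],
    [2,[1.2,1.6,0],[0,0,0]],
    [2,[0.6,0.8,0],[0,0,0]],
    [2,[0.3,0.2,0],[0,0,0]]
  ]
}}

```text
clock: 7.42
position: [481.8, 114.7, 362.5]
tool_rot: [0.0, 0.209, 0.978, -0.0]
wrist_force: [-0.0, -0.3, -1.1]
opening: 28.1
finger_force: 69.4
```

>>> {"api": "send_rows", "payload": {
  "plan": [
    [2,[0,0,0],[0,0,-0.06]],
    [2,[0,0,0],[0,0,-0.11]],
    [2,[0,0,0],[0,0,-0.06]],
    [2,[0,0,0],[0,0,0]],
    [2,[0,0,0],[0,0,0]]
  ]
}}

```text
clock: 8.05
position: [482.3, 113.9, 362.3]
tool_rot: [0.0, 0.097, 0.995, -0.0]
wrist_force: [-0.1, -0.5, -3.5]
opening: 28.4
finger_force: 69.5
```

```bash
python3 - <<'E'
from h import *
s=state();c=get_calibration("wrist");a=snapshot("wrist")[:,:,::-1];cs=get_calibration("side");b=snapshot("side")[:,:,::-1]
np.savez("w2.npz",**c);cv2.imwrite("pics/w2.png",a);cv2.imwrite("pics/s2.png",b)
cv2.imwrite("pics/m2.png",np.hstack([cv2.resize(a,(400,300)),cv2.resize(b[70:280,140:420],(400,300),interpolation=cv2.INTER_CUBIC)]))
T=rot(s["tool_rot"]);p=s["position"];print(s["clock"],p,s["joints"],np.arctan2(T[1,1],T[0,1]),s["finger_force"])
t=np.array([484.5,120.5,p[2]]);print(T.T@(t-p)/10)
for q in([496.4,180.1,150],[472.7,60.9,150],[484.5,120.5,161]):print(proj(c,q)/1.4,(proj(cs,q)-[140,70])/.7)
E
```

```text
8.05 [482.28437507 113.85581451 362.34007264] [ 8.42247897e-02  1.98332433e-01  8.91319629e-04  1.37330119e+00
 -6.71387301e-05  2.78882790e-01] 1.376138322513917 69.45436120033264
[-8.88588889e-02  6.94727316e-01 -2.82516300e-05]
[247.30116417 130.47034215] [160.3009218  130.46006183]
[158.30384139 130.25766666] [177.37715443 151.27692924]
[202.96712039 131.98979735] [168.34633543 136.08071923]
```

View pics/m2.png

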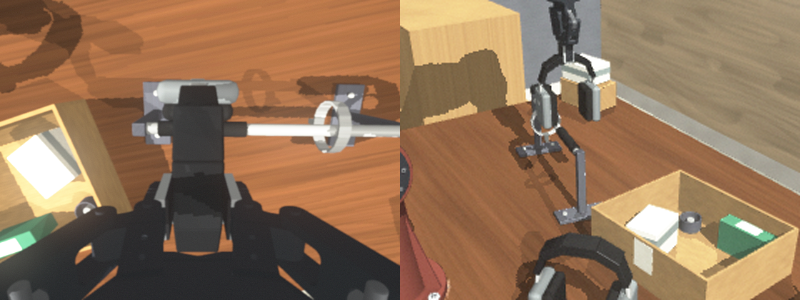

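The wrist view shows the sleeve's right end at (247,129), against a prediction of (247,130). The bar is level in the image, so yaw is aligned, and I can nudge and lower.

>>> {"api": "send_rows", "payload": {
  "plan": [
    [2,[-0.1,0.6,0.5],[0,0,0]],
    [2,[0,0,2],[0,0,0]],
    [2,[0,0,2.5],[0,0,0]],
    [2,[0,0,2.5],[0,0,0]],
    [2,[0,0,2],[0,0,0]]
  ]
}}

```text
clock: 8.78
position: [484.1, 120.2, 265.9]
tool_rot: [-0.0, 0.096, 0.995, -0.0]
wrist_force: [0.1, 0.2, -2.4]
opening: 28.2
finger_force: 69.4
```

>>> {"api": "send_rows", "payload": {
  "plan": [
    [2,[0,0,2],[0,0,0]],
    [2,[0,0,2],[0,0,0]],
    [2,[0,0,1.5],[0,0,0]],
    [2,[0,0,1],[0,0,0]],
    [2,[0,0,0.4],[0,0,0]]
  ]
}}

```text
clock: 9.4
position: [484.4, 119.9, 197.9]
tool_rot: [-0.0, 0.096, 0.995, -0.0]
wrist_force: [0.1, 0.3, -2.0]
opening: 28.1
finger_force: 69.4
```

>>> {"api": "send_rows", "payload": {
  "plan": [
    [2,[0,0,0],[0,0,0]],
    [2,[0,0,0.2],[0,0,0]],
    [2,[0,0,0],[0,0,0]]
  ]
}}

```text
clock: 9.78
position: [484.6, 119.8, 196.5]
tool_rot: [0.0, 0.096, 0.995, 0.0]
wrist_force: [0.9, -0.6, -3.4]
opening: 27.9
finger_force: 69.4
```

Still free of the sleeve, so I'll lower in small steps and watch the force.

>>> {"api": "send_rows", "payload": {
  "plan": [
    [2,[0,0,0.2],[0,0,0]],
    [2,[0,0,0.2],[0,0,0]],
    [2,[0,0,0],[0,0,0]]
  ]
}}

```text
clock: 10.15
position: [484.3, 119.8, 192.1]
tool_rot: [-0.0, 0.096, 0.995, -0.0]
wrist_force: [0.1, 0.0, -2.6]
opening: 27.9
finger_force: 69.4
```

>>> {"api": "send_rows", "payload": {
  "plan": [
    [2,[0,0,0.1],[0,0,0]],
    [2,[0,0,0.1],[0,0,0]],
    [2,[0,0,0],[0,0,0]]
  ]
}}

```text
clock: 10.52
position: [484.4, 119.9, 190.2]
tool_rot: [-0.0, 0.096, 0.995, -0.0]
wrist_force: [-0.5, 0.6, -1.6]
opening: 28.1
finger_force: 69.4
```

>>> {"api": "send_rows", "payload": {
  "plan": [
    [2,[0,0,0.1],[0,0,0]],
    [2,[0,0,0],[0,0,0]]
  ]
}}

```text
clock: 10.78
position: [484.4, 119.9, 189.2]
tool_rot: [-0.0, 0.096, 0.995, -0.0]
wrist_force: [-0.1, 0.7, -3.1]
opening: 27.6
finger_force: 69.4
```

>>> {"api": "send_rows", "payload": {
  "plan": [
    [2,[0,0,0.1],[0,0,0]],
    [2,[0,0,0],[0,0,0]]
  ]
}}

```text
clock: 11.02
position: [484.5, 119.9, 188.7]
tool_rot: [0.0, 0.096, 0.995, 0.0]
wrist_force: [-2.5, -0.2, 3.2]
opening: 27.7
finger_force: 70.2
```

The force has gone from about -2.5 N to +3.2 N, so the headband is on the sleeve. I'll open gently and check that it stays.

>>> {"api": "send_rows", "payload": {
  "plan": [
    [3.2,[0,0,0],[0,0,0]],
    [4,[0,0,0],[0,0,0]],
    [5,[0,0,0],[0,0,0]],
    [5.5,[0,0,0],[0,0,0]],
    [5.5,[0,0,0],[0,0,0]]
  ],
  "squeeze": 20
}}

```text
clock: 11.65
position: [484.4, 119.9, 188.3]
tool_rot: [-0.0, 0.096, 0.995, -0.0]
wrist_force: [0.7, 0.1, 0.0]
opening: 54.9
finger_force: 0.0
```

>>> {"api": "send_rows", "payload": {
  "plan": [
    [5.5,[0,0,-1],[0,0,0]],
    [5.5,[0,0,-2],[0,0,0]],
    [5.5,[0,0,-3],[0,0,0]],
    [5.5,[0,0,-4],[0,0,0]],
    [5.5,[0,0,-4],[0,0,0]]
  ]
}}

```text
clock: 12.28
position: [484.3, 119.8, 330.3]
tool_rot: [0.0, 0.096, 0.995, 0.0]
wrist_force: [1.0, 0.2, 0.4]
opening: 55.0
finger_force: 0.0
```

>>> {"api": "send_rows", "payload": {
  "plan": [
    [5.5,[0,0,0],[0,0,0]],
    [5.5,[0,0,0],[0,0,0]],
    [5.5,[0,0,0],[0,0,0]],
    [5.5,[0,0,0],[0,0,0]],
    [5.5,[0,0,0],[0,0,0]]
  ]
}}

```text
clock: 12.9
position: [484.2, 119.8, 327.9]
tool_rot: [-0.0, 0.096, 0.995, -0.0]
wrist_force: [-0.2, -0.8, 0.4]
opening: 55.1
finger_force: 0.0
```

```bash
python3 - <<'E'
from h import *
c=get_calibration("wrist");a=snapshot("wrist")[:,:,::-1]
cs=get_calibration("side");b=snapshot("side")[:,:,::-1]
cv2.imwrite("pics/m3.png",np.hstack([cv2.resize(a,(400,300)),cv2.resize(b[70:280,140:420],(400,300),interpolation=cv2.INTER_CUBIC)]))
for i in range(6): b2=snapshot("side")[:,:,::-1]
print("motion px",(cv2.absdiff(b,b2).max(2)[70:280,140:420]>30).sum())
print(state()["clock"],[proj(c,q)/1.4 for q in([484.5,120.5,177],[496.4,180.1,150],[472.7,60.9,150])])
E
```

```text
motion px 11
13.3 [array([198.34611978, 140.68374557]), array([247.72339013, 135.66979109]), array([148.86290782, 135.24906179])]
```

View pics/m3.png

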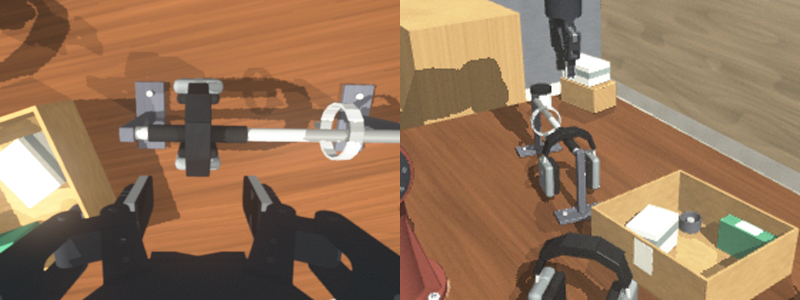

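The ear defenders hang mid-sleeve at about (198,133), one cup on each side of the bar, and the brake band and carton goods haven't moved. I'll let them settle for a bit and then hand in.

>>> {"api": "send_rows", "payload": {
  "plan": [
    [5.5,[0,0,0],[0,0,0]],
    [5.5,[0,0,0],[0,0,0]],
    [5.5,[0,0,0],[0,0,0]],
    [5.5,[0,0,0],[0,0,0]],
    [5.5,[0,0,0],[0,0,0]]
  ]
}}

```text
clock: 13.92
position: [484.4, 119.9, 328.3]
tool_rot: [-0.0, 0.096, 0.995, -0.0]
wrist_force: [-0.8, -0.4, 0.7]
opening: 55.1
finger_force: 0.0
```

>>> {"api": "send_rows", "payload": {
  "plan": [
    [5.5,[0,0,0],[0,0,0]],
    [5.5,[0,0,0],[0,0,0]],
    [5.5,[0,0,0],[0,0,0]],
    [5.5,[0,0,0],[0,0,0]],
    [5.5,[0,0,0],[0,0,0]]
  ]
}}

```text
clock: 14.55
position: [484.5, 119.8, 328.3]
tool_rot: [0.0, 0.096, 0.995, -0.0]
wrist_force: [-0.4, 0.5, 0.3]
opening: 55.0
finger_force: 0.0
```

>>> {"api": "send_rows", "payload": {
  "plan": [
    [5.5,[0,0,0],[0,0,0]],
    [5.5,[0,0,0],[0,0,0]],
    [5.5,[0,0,0],[0,0,0]],
    [5.5,[0,0,0],[0,0,0]],
    [5.5,[0,0,0],[0,0,0]]
  ]
}}

```text
clock: 15.18
position: [484.4, 119.9, 328.3]
tool_rot: [-0.0, 0.096, 0.995, 0.0]
wrist_force: [0.1, -1.5, -0.7]
opening: 55.2
finger_force: 0.0
```

```bash
python3 - <<'E'
from h import *
f=[snapshot("side") for _ in range(14)]
m=[int((cv2.absdiff(f[0],x).max(2)[140:215,225:300]>20).sum()) for x in f[1:]];print(m)
if max(m)<15: print(close_job())
E
```

```text
[0, 0, 0, 0, 0, 0, 0, 0, 0, 0, 0, 0, 0]
the job is handed in; nothing more can be done
None
```

I handed the job in at about 16 s: the middle-sized ear defenders hang still and released, centred on the rubber sleeve with one cup on each side of the bar, and the brake band and carton goods look unmoved in the pictures; no verdict was returned.

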